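# Sort the lens baskets into their disinfecting jars and close them

### The job

The small lens basket has been left in the large disinfecting jar: lift it out, stand it in the small jar and put the small lid on. Only then stand the large basket in the large jar and close that with the large lid. Set everything down gently, never dropping it (the lenses are glass), leave the jars where they stand and do not disturb the trial frame.

Things in the scene. Friction and masses are not known exactly. Their poses are not given: they have to be found in the camera images.
- basket_small_mid (a point): Smaller blue lens basket: dish 56 mm across, rim 14 mm high, two upright round lenses (tops at 44 mm), 90 mm high overall. Central stem ends in a round grip 16 mm across, 62 to 90 mm above the underside: take it there from above, any yaw. Point: on the axis, half-way up (45 mm above underside), z up. Starts off-centre inside the large jar. About 100 g.
- basket_large_mid (a point): Larger blue lens basket: dish 86 mm across, rim 14 mm high, six upright round lenses (tops at 44 mm), 90 mm high overall. Central stem ends in a round grip 16 mm across, 62 to 90 mm above the underside: take it there from above, any yaw. Point: on the axis, half-way up (45 mm above underside), z up. Starts standing on the table. About 160 g.
- lid_small_mid (a point): Small domed steel lid, 90 mm across, 86 mm high, standing on the table. Round black knob 24 mm across, 60 to 86 mm above the underside (dome top at 52): grip it from above, any yaw. Underneath, a locating ring 62 mm across, 8 mm deep, drops inside its jar with 6 mm to spare all round; the dome edge rests on the jar rim. Point: on the axis, half-way up (43 mm above ring's foot), z up. About 170 g.
- lid_large_mid (a point): Large domed steel lid, 120 mm across, 86 mm high, standing on the table. Round black knob 24 mm across, 60 to 86 mm above the underside (dome top at 52): grip it from above, any yaw. Underneath, a locating ring 92 mm across, 8 mm deep, drops inside its jar with 6 mm to spare all round; the dome edge rests on the jar rim. Point: on the axis, half-way up (43 mm above ring's foot), z up. About 260 g.
- jar_small: Small open steel jar, 82 mm outside and 74 mm inside diameter, 60 mm high, inner floor 5 mm above its underside; stands loose, 0.9 kg. Origin: centre of underside, z up. Empty at the start. Its own basket's grip reaches 35 mm above the rim and fits under its lid; the seated lid's underside is 52 mm above the jar's.
- jar_large: Large open steel jar, 112 mm outside and 104 mm inside diameter, 60 mm high, inner floor 5 mm above its underside; stands loose, 0.9 kg. Origin: centre of underside, z up. Holds the small basket at the start. Its own basket's grip reaches 35 mm above the rim and fits under its lid; the seated lid's underside is 52 mm above the jar's.
- trial_frame: Trial spectacle frame of dark metal, 140 mm wide and 46 mm high, standing on the table among the other things; a bystander to be left alone. Origin: underside, centre of its outline; y runs along its width, the rims stand 30 mm towards -x, the side arms reach 40 mm towards +x.

How it is judged:
By the outcome, as a careful person would: the job done as asked, in the order asked, and still so for the second after the job is handed in, with the robot touching nothing.
It also fails if it takes over 112 s, if anything falls off the work surface, if the arm or the gripper's body presses on something with over 40 N, if the wrist force passes 120 N, or if a joint passes its speed limit or range.

### The arm

A 7-joint arm with a two-finger parallel gripper is mounted at the origin on the work surface. World frame = base frame: x ahead of the robot, y to its left, z up, the work surface at z = 0. Lengths are in m, angles in degrees, forces in N, time in s.
With the tool pointing down it reaches from about 0.4 to 0.875 m from the base axis. Payload 6.5 kg.
Tool frame: the origin (TCP) lies midway between the tips of the shut fingers; the grasp point (between the pads) lies 19 mm behind it; z points along the fingers, y is the line along which they close (so a half turn about z gives the same grasp; the last joint's range is limited). The gripper opens to 85 mm and grips with 20 to 120 N. Pads are 22 mm wide; open, the fingers measure 114 mm over their backs; the gripper's body (76 mm by 85 mm) begins 54 mm behind the grasp point. The pads swing forward as they close: fully open they stand 13 mm farther back than shut.
Start: joints at [-74.84, 30.733, -0.252, 88.115, 0.149, 61.152, -4.079], TCP at [0.211, 0.615, 0.231] pointing down, gripper open.
Joint ranges: [-154.64, 154.64], [-21.42, 123.67], [-72.66, 72.17], [13.99, 137.28], [-74.86, 254.86], [10.95, 109.41], [-158.01, 158.01]. Speed limits (degrees/s): [136.94, 136.94, 180, 180, 180, 180, 180].

### API

Orientations are given as [roll, pitch, yaw] about the fixed x, y, z axes, in that order (R = Rz(yaw) Ry(pitch) Rx(roll)).
In Python, from plant import telemetry, camera, camera_params, ticket, look_for, cut_out gives the robot as it stands.
- The arm moves only by the tool arm_command, never from a script. Its argument "plan" is a list of rows, each a list of 5 numbers: the shift along the tool's x, y, z in m, then the turn about the tool's z in rad, then the opening in per cent of the stroke, from 0 (shut) to 100 (fully open). A call has 1 to 20 rows; each row is the pose to reach, as a shift and turn from the pose commanded when the call began, along the tool's axes at that moment; what a row does not reach only later rows make up. A row lasts 1/12 s, in which the tool goes at most 41.7 mm and 7.16 degrees, less where a joint would pass 70% of its speed; a pose out of reach is approached as far as the arm can. A call with a gripper value outside its range is refused whole. The fingers move at their own pace and stop on an object; "squeeze" is the grip in N (left out, the last holds). Time passes only in rows, so rows that repeat a pose let the fingers close. It gives the time, the measured TCP pose, the force, the opening and the grip force at its end, in the units of the state.
- telemetry.sense(): the state, without advancing time (a new reading comes with each control period).
- camera(name): name is "scene" or "top" or "wrist"; returns the picture (420x560x3 uint8, red, green, blue); there is no depth.
- camera_params(name): a dict with "fx", "fy", "cx", "cy" (pixels), "k1" (the pictures are not rectified: a ray, as slopes to the right and down, at radius r is drawn at 1 + k1 r^2 times it, then the intrinsics apply), "R" (3x3) and "t" (3): a world point X has camera coordinates R X + t. Camera axes: x right, y down, z forward; pixel columns grow to the right and rows downward; lengths in m; the calibration is good to about 2 mm. A picture is of the moment at which its call begins: read the wrist's pose just before it. camera_params takes no time and is no camera call; for the wrist camera it gives the pose at the moment of the call.
- ticket.finish_job(): hands the job in; it is judged then, once.
Trained networks look in the newest picture that a camera, given by its name, has taken for a name from the list of things; names that differ only in an ending like _2 or _b are one class to them, and where a whole thing is asked for, a point or a joint stands for the part that bears it (a point fixed in the world has none). Each returns a list of dicts, best first, with "confidence" (0 to 1); they miss things now and then, are a little off and sometimes report something else, mostly with a low value. They report only what shows in the picture. A call takes as long as a camera call.
- look_for(camera, query): "box" ([left, top, right, bottom] in pixels, round what is visible of it).
- cut_out(camera, query): "mask" (420x560 bool, what is visible of it) and "box" ([left, top, right, bottom] in pixels, round what is visible of it).
The state is a dict: "time": time; "joints": joint angles; "qd": joint speeds; "tau": joint torques, N m; "ee_pos": TCP position; "eef_rot": TCP orientation; "wrist_force": force on the tool from outside, world axes, zero at the start; "moment": the same for the moment, N m; "width": finger opening in m; "finger_force": force on a finger pad.
Only numpy, scipy, OpenCV 4.12 (cv2) and the standard library are available. Lean on these libraries where they do the work, as an engineer would, in place of code of your own. Each camera call takes 0.05 s, during which the arm holds its last target. There are 200 camera calls.

## Working session

There is one attempt and no reset: what is moved stays moved. The work goes in short steps, Python scripts to look and compute and a tool call to move; the robot and the scene stay as the last step left them, time stands still between calls to the robot, and variables do not carry over. Pictures are saved under pics/ and viewed, at most 16 in all, crops included, and the job is handed in when it is done.

Besides the shell and the picture viewer there is one more tool, called after "Request:" by a JSON object that holds its "api" and its "payload". arm_command: Moves the arm, as the interface text tells. Its arguments: {"type":"object","properties":{"plan":{"type":"array","items":{"type":"array","items":{"type":"number"}}},"squeeze":{"type":"number"}},"required":["plan"]}

```bash
ls; mkdir -p pics; python3 - <<'E'
from plant import telemetry, camera, camera_params
import cv2,numpy as np
s=telemetry.sense()
print({k:np.round(v,3).tolist() for k,v in s.items()})
for n in ["scene","top"]:
    cv2.imwrite(f"pics/{n}0.png",camera(n)[:,:,::-1])
    p=camera_params(n);print(n,p)
E
```

```text
pics
{'time': 0.0, 'joints': [-74.84, 30.777, -0.256, 88.17, 0.15, 61.151, -4.08], 'qd': [0.031, -0.01, -0.041, -0.016, 0.038, 0.064, 0.006], 'tau': [-0.001, -58.34, 1.048, -25.911, 0.012, 0.009, -0.0], 'ee_pos': [0.211, 0.614, 0.23], 'eef_rot': [-179.903, 0.007, 161.053], 'wrist_force': [-1.164, 0.281, 0.89], 'moment': [-0.026, 0.03, 0.008], 'finger_force': 0.0, 'width': 0.085}
scene {'fx': 398.9322299972892, 'fy': 398.9322299972892, 'cx': 279.75880638850293, 'cy': 210.35739865692415, 'k1': -0.06720722713512348, 'R': array([[ 0.77955488,  0.62631947,  0.0042553 ],
       [ 0.43260052, -0.53350267, -0.72679549],
       [-0.45293595,  0.56841782, -0.68684074]]), 't': array([-0.43770859, -0.1943972 ,  1.09593432])}
top {'fx': 409.9515760434628, 'fy': 409.9515760434628, 'cx': 284.1088831173238, 'cy': 214.23460456932173, 'k1': -0.04547082781971462, 'R': array([[ 0.02352267, -0.99946347, -0.0227916 ],
       [-0.99206164, -0.02051926, -0.12406718],
       [ 0.12353295,  0.02552906, -0.99201204]]), 't': array([-0.00650628,  0.5327195 ,  0.8401087 ])}
```

View pics/scene0.png

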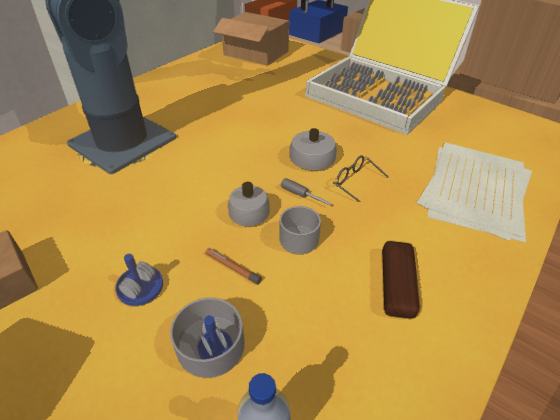

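View pics/top0.png

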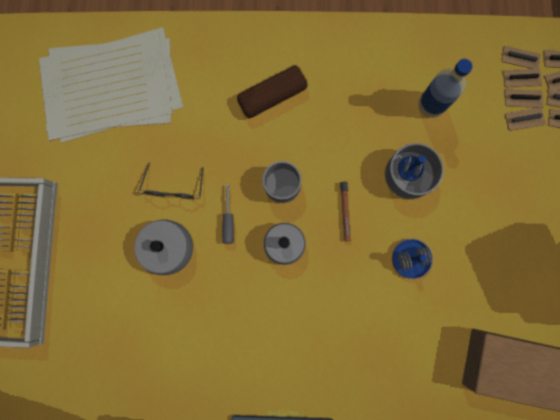

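The scene view shows the large jar with the small basket in it at (208,337), the large basket at (138,285), the small jar at (300,229), the small lid at (248,203), the large lid at (313,150) and the trial frame at (360,170). In the top view these are at (415,170), (412,259), (282,182), (285,243), (164,247) and (172,190). A pen and a screwdriver also lie nearby.

```bash
cat > h.py <<'E'
import numpy as np, cv2
from scipy.optimize import least_squares
from plant import telemetry, camera, camera_params, cut_out, look_for, ticket
def proj(p,X):
    c=np.atleast_2d(X)@np.array(p["R"]).T+p["t"]; s=c[:,:2]/c[:,2:]
    s=s*(1+p["k1"]*(s**2).sum(1,keepdims=True))
    return s*[p["fx"],p["fy"]]+[p["cx"],p["cy"]]
def ray(p,uv):
    K=np.array([[p["fx"],0,p["cx"]],[0,p["fy"],p["cy"]],[0,0,1.]])
    s=cv2.undistortPoints(np.array(uv,float).reshape(1,1,2),K,np.array([p["k1"],0,0,0.]))[0,0]
    R=np.array(p["R"]); return -R.T@p["t"], R.T@np.array([s[0],s[1],1])
def onplane(p,uv,z):
    o,d=ray(p,uv); return o+d*(z-o[2])/d[2]
a=np.linspace(0,2*np.pi,72,endpoint=False)
def solid(prof):
    return np.vstack([np.c_[r*np.cos(a),r*np.sin(a),0*a+z] for r,z in prof])
def lid(R): return solid([(R-.012,0),(R,.008),(R,.025),(R*.75,.045),(.012,.06),(.012,.086)])
def basket(R): return solid([(R,0),(R,.014),(.008,.062),(.008,.09)])
def jar(R): return solid([(R,0),(R,.06)])
M={"jar_small":jar(.041),"jar_large":jar(.056),"lid_small_mid":lid(.045),"lid_large_mid":lid(.06),
   "basket_large_mid":basket(.043),"basket_small_mid":basket(.028)}
def mbox(m):
    n,l,st,_=cv2.connectedComponentsWithStats(m.astype(np.uint8)); i=1+st[1:,4].argmax()
    x,y,w,h,_=st[i]; return np.array([x-.5,y-.5,x+w-.5,y+h-.5])
def see(cams,name,xy0,z0=0,conf=.3):
    "fit xy of the solid to mask boxes nearest to the guess"
    obs=[]
    for c in cams:
        p=camera_params(c); best=None
        q=proj(p,M[name]+[*xy0,z0]).mean(0)
        for d in cut_out(c,name):
            b=mbox(d["mask"]); e=np.hypot(*((b[:2]+b[2:])/2-q))
            if e<40 and d["confidence"]>conf and (best is None or e<best[0]): best=(e,b,d["confidence"])
        if best: obs.append((c,p,best[1]))
    def f(v,o):
        r=[]
        for c,p,b in o:
            u=proj(p,M[name]+[*v,z0]); r+=list(np.r_[u.min(0),u.max(0)]-b)
        return np.array(r)
    if not obs: return None
    s=least_squares(f,xy0,args=(obs,),loss="soft_l1")
    each=[(c,np.round(least_squares(f,xy0,args=([o],)).x,4).tolist()) for o in obs for c in [o[0]]]
    return s.x,np.round(f(s.x,obs),1),each
E
python3 - <<'E'
from h import *
pt=camera_params("top"); camera("scene");camera("top")
g={"jar_small":(282,182),"jar_large":(415,170),"lid_small_mid":(285,243),"lid_large_mid":(164,247),"basket_large_mid":(412,259),"basket_small_mid":(415,170)}
for n,uv in g.items():
    x=onplane(pt,uv,.03)[:2]
    r=see(["scene","top"],n,x,.005 if n=="basket_small_mid" else 0)
    print(n,r)
for c in["scene","top"]:
  for d in cut_out(c,"trial_frame")[:1]: print(c,d["confidence"],d["box"],onplane(camera_params(c),[(d["box"][0]+d["box"][2])/2,(d["box"][1]+d["box"][3])/2],.02))
pw=camera_params("wrist");s=telemetry.sense();print(s["ee_pos"],-np.array(pw["R"]).T@pw["t"],pw)
E
```

```text
jar_small (array([0.60257165, 0.01060817]), array([ 0.1, -0.6, -0.2,  0.1, -0.1, -1.3,  0.2,  0.6]), [('scene', [0.603, 0.0102]), ('top', [0.6019, 0.0107])])
jar_large (array([ 0.63215205, -0.26978366]), array([-0.2, -0.8,  0.4,  0.9, -1. , -0.3,  0.7,  0.7]), [('scene', [0.6319, -0.2697]), ('top', [0.6326, -0.27])])
lid_small_mid (array([0.47141821, 0.0023324 ]), array([-0.1, -1. ,  0.5, -0.4,  0.3, -0.2,  0.5,  0. ]), [('scene', [0.4725, 0.0005]), ('top', [0.4712, 0.0032])])
lid_large_mid (array([0.45741209, 0.2627649 ]), array([ 0.3, -0.6,  0.3,  0. ,  0.9, -0.2, -0.2,  0.6]), [('scene', [0.4575, 0.2613]), ('top', [0.4578, 0.2636])])
basket_large_mid (array([ 0.44583283, -0.27240187]), array([-0.5, -0. ,  1.2,  0.3, -0.3, -0.3,  0.3,  1. ]), [('scene', [0.445, -0.2726]), ('top', [0.4465, -0.2723])])
basket_small_mid (array([ 0.64368598, -0.27076292]), array([ 0.5, -0.9, -0. ,  5.4, -0.5,  0.1,  0.5,  0.7]), [('scene', [0.6407, -0.2683]), ('top', [0.6445, -0.2707])])
scene 0.59 [329.7, 154.6, 371.7, 201.0] [0.59092391 0.23275389 0.02      ]
top 0.61 [134.7, 165.2, 203.5, 200.7] [0.59865182 0.26097898 0.02      ]
[0.21113405 0.61473949 0.23129754] [0.14464676 0.63656277 0.37344993] {'fx': 354.27613111076647, 'fy': 354.27613111076647, 'cx': 274.7208743939629, 'cy': 213.86596784167693, 'k1': -0.00338293042531121, 'R': array([[ 3.24208218e-01,  9.45985720e-01, -2.19381848e-04],
       [ 9.09698199e-01, -3.11708127e-01,  2.74385185e-01],
       [ 2.59496084e-01, -8.91575032e-02, -9.61619843e-01]]), 't': array([-0.64899303, -0.03563224,  0.37833594])}
```

Request:
{"api": "arm_command", "payload": {"plan": [[0,0,-0.04,0,100],[0,0,-0.08,0,100],[-0.03,-0.03,-0.1,-0.1,100],[-0.06,-0.06,-0.1,-0.2,100],[-0.09,-0.09,-0.1,-0.3,100],[-0.12,-0.12,-0.1,-0.33,100],[-0.15,-0.15,-0.1,-0.33,100],[-0.18,-0.18,-0.1,-0.33,100],[-0.21,-0.21,-0.1,-0.33,100],[-0.24,-0.23,-0.1,-0.33,100],[-0.27,-0.26,-0.1,-0.33,100],[-0.3,-0.29,-0.1,-0.33,100],[-0.33,-0.32,-0.1,-0.33,100],[-0.36,-0.35,-0.1,-0.33,100],[-0.377,-0.362,-0.1,-0.33,100],[-0.377,-0.362,-0.1,-0.33,100],[-0.377,-0.362,-0.1,-0.33,100]]}}

```text
time: 2.32
ee_pos: [0.4507, 0.1486, 0.3315]
eef_rot: [180.0, 0.0, 179.7]
wrist_force: [0.5, 1.5, -0.0]
width: 0.0851
finger_force: 0.0
```

Request:
{"api": "arm_command", "payload": {"plan": [[-0.015,-0.037,0,0,100],[-0.03,-0.074,0,0,100],[-0.045,-0.111,0,0,100],[-0.06,-0.148,0,0,100],[-0.075,-0.185,0,0,100],[-0.09,-0.222,0,0,100],[-0.105,-0.259,0,0,100],[-0.12,-0.296,0,0,100],[-0.135,-0.333,0.02,0,100],[-0.15,-0.37,0.05,0,100],[-0.17,-0.4,0.08,0,100],[-0.17,-0.419,0.1,0,70],[-0.17,-0.419,0.1,0,70],[-0.17,-0.419,0.1,0,70],[-0.17,-0.419,0.1,0,70]]}}

```text
time: 3.57
ee_pos: [0.6207, -0.2671, 0.2313]
eef_rot: [179.9, 0.0, -179.9]
wrist_force: [0.6, -0.1, 0.4]
width: 0.0599
finger_force: 0.0
```

```bash
cat > w.py <<'E'
from h import *
import sys
# usage: w.py picname name x y z0 [name x y z0 ...]
s=telemetry.sense();im=camera("wrist");p=camera_params("wrist")
print("tcp",np.round(s["ee_pos"],4),"rot",np.round(s["eef_rot"],1),"t",round(s["time"],2),"w",s["width"])
if sys.argv[1]!="-": cv2.imwrite(f"pics/{sys.argv[1]}.png",im[:,:,::-1])
A=sys.argv[2:]
for i in range(0,len(A),4):
    x,y,z=map(float,A[i+1:i+4]); print(A[i],see(["wrist"],A[i],(x,y),z))
E
python3 w.py w1 jar_large .632 -.27 0 basket_small_mid .643 -.271 .005 basket_large_mid .446 -.272 0
```

```text
tcp [ 0.6207 -0.2671  0.2313] rot [ 179.9    0.  -179.9] t 3.57 w 0.05993652298033065
jar_large (array([ 0.63320699, -0.27124232]), array([-0.1, -0.7,  0.1,  0.7]), [('wrist', [0.6332, -0.2712])])
basket_small_mid (array([ 0.64488681, -0.27082831]), array([ 0. , -0.3, -0. ,  0.2]), [('wrist', [0.6449, -0.2708])])
basket_large_mid None
```

View pics/w1.png

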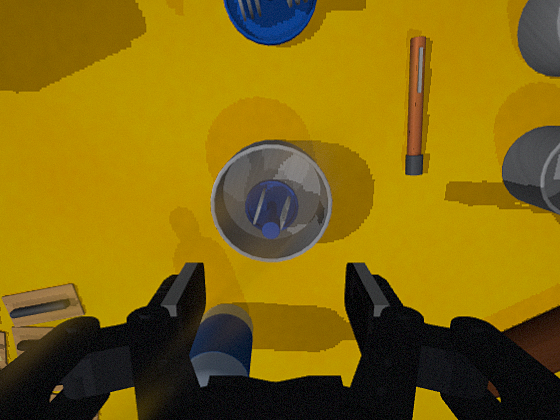

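Wrist view: the large jar's rim centre is at (271,201), the basket grip at (270,232) and the bottle at (222,345), clear of the gripper. Now I'll grasp.

Request:
{"api": "arm_command", "payload": {"plan": [[-0.012,-0.004,0.03,0,70],[-0.024,-0.004,0.06,0,70],[-0.024,-0.004,0.09,0,70],[-0.024,-0.004,0.115,0,70],[-0.024,-0.004,0.135,0,70],[-0.024,-0.004,0.15,0,70],[-0.024,-0.004,0.16,0,70],[-0.024,-0.004,0.166,0,70],[-0.024,-0.004,0.166,0,70],[-0.024,-0.004,0.166,0,70]], "squeeze": 35}}

```text
time: 4.6
ee_pos: [0.6445, -0.2734, 0.0664]
eef_rot: [-180.0, 0.1, 180.0]
wrist_force: [-0.3, -0.8, 0.7]
width: 0.06
finger_force: 0.0
```

```bash
python3 w.py w2
```

```text
tcp [ 0.6445 -0.2734  0.0664] rot [-1.8e+02  1.0e-01  1.8e+02] t 4.6 w 0.059974805732346044
```

View pics/w2.png

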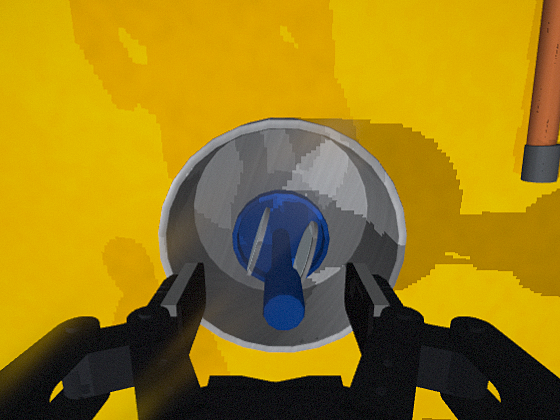

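```bash
python3 - <<'E'
from h import *
p=camera_params("wrist");s=telemetry.sense();x=s["ee_pos"]
print(onplane(p,(284.5,310),.095), x, proj(p,[[x[0],x[1],.095],[x[0],x[1],.0665]]))
E
```

```text
[ 0.643107  -0.2708227  0.095    ] [ 0.64470615 -0.27363873  0.06671838] [[276.72198933 313.89186394]
 [276.43885197 278.50323174]]
```

The grip sits 2.5 mm to +y of the tool, so I'll correct that, close and lift a little.

Request:
{"api": "arm_command", "payload": {"plan": [[0.001,0.003,0.0,0,70],[0.001,0.003,0,0,70],[0.001,0.003,0,0,50],[0.001,0.003,0,0,30],[0.001,0.003,0,0,15],[0.001,0.003,0,0,5],[0.001,0.003,0,0,0],[0.001,0.003,0,0,0],[0.001,0.003,0,0,0],[0.001,0.003,0,0,0],[0.001,0.003,0,0,0],[0.001,0.003,0,0,0]], "squeeze": 35}}

```text
time: 5.65
ee_pos: [0.643, -0.2703, 0.0655]
eef_rot: [-180.0, 0.0, 180.0]
wrist_force: [0.1, 0.8, 3.3]
width: 0.0148
finger_force: 34.2
```

Request:
{"api": "arm_command", "payload": {"plan": [[0,0,-0.005,0,0],[0,0,-0.015,0,0],[0,0,-0.03,0,0],[0,0,-0.05,0,0],[0,0,-0.08,0,0],[0,0,-0.11,0,0],[0,0,-0.14,0,0],[0,0,-0.16,0,0],[0,0,-0.17,0,0],[0,0,-0.17,0,0],[0,0,-0.17,0,0]]}}

```text
time: 6.57
ee_pos: [0.6426, -0.27, 0.2353]
eef_rot: [180.0, 0.0, 180.0]
wrist_force: [0.2, -0.2, -1.8]
width: 0.0147
finger_force: 34.1
```

```bash
python3 w.py w3 jar_small .6025 .0106 0; python3 - <<'E'
from h import *
camera("scene");camera("top");x=telemetry.sense()["ee_pos"]
print(see(["scene","top"],"basket_small_mid",(x[0],x[1]),x[2]-.0615))
print(see(["scene","top"],"jar_large",(.632,-.27)))
E
```

```text
tcp [ 0.6426 -0.27    0.2353] rot [180.   0. 180.] t 6.57 w 0.014744730468769243
jar_small (array([ 0.60281958, -0.05880043]), array([-68.2,  -1.3,   1.6,   6.6]), [('wrist', [0.6022, -0.0301])])
(array([ 0.64069897, -0.26915853]), array([-0.3, -2.8,  0.3,  0.8, -1.6, -3.8,  3.5,  2.6]), [('scene', [0.6417, -0.2702]), ('top', [0.6393, -0.2672])])
(array([ 0.63299133, -0.27118311]), array([ 0.4, -1. ,  0.2,  0.9, -0.4,  0.3,  1.4,  0.3]), [('scene', [0.6326, -0.2715]), ('top', [0.6337, -0.27])])
```

View pics/w3.png

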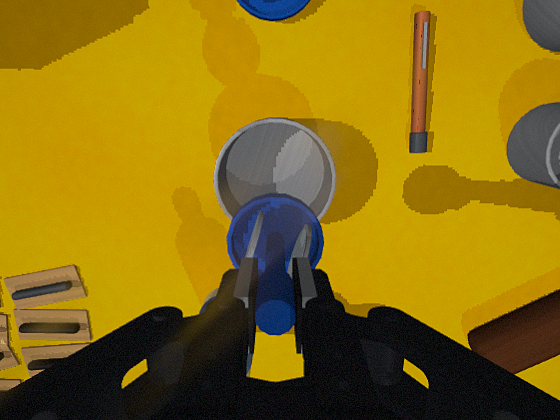

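The basket was lifted cleanly and hangs upright; the large jar at (275,170) is empty and unmoved.

Request:
{"api": "arm_command", "payload": {"plan": [[0.004,0.02,0,0,0],[0.01,0.05,0,0,0],[0.014,0.08,0,0,0],[0.018,0.11,0,0,0],[0.022,0.14,0,0,0],[0.026,0.17,0,0,0],[0.03,0.2,0,0,0],[0.034,0.23,0,0,0],[0.038,0.255,0,0,0],[0.04,0.272,0,0,0],[0.04,0.281,0,0,0],[0.04,0.281,0.04,0,0],[0.04,0.281,0.07,0,0],[0.04,0.281,0.09,0,0],[0.04,0.281,0.1,0,0],[0.04,0.281,0.1,0,0],[0.04,0.281,0.1,0,0]]}}

```text
time: 8.38
ee_pos: [0.6036, 0.01, 0.1358]
eef_rot: [-180.0, 0.0, 179.9]
wrist_force: [0.4, -0.2, -0.2]
width: 0.0146
finger_force: 34.2
```

```bash
python3 w.py w4 jar_small .6025 .0106 0; python3 - <<'E'
from h import *
cv2.imwrite("pics/s4.png",camera("scene")[150:330,180:420][:,:,::-1].repeat(3,0).repeat(3,1));camera("top");x=telemetry.sense()["ee_pos"]
print(see(["scene","top"],"basket_small_mid",(x[0],x[1]),x[2]-.0605))
print(see(["scene","top"],"jar_small",(.6025,.0106)))
E
```

```text
tcp [0.6036 0.01   0.1358] rot [-180.     0.   179.9] t 8.38 w 0.014572396857628692
jar_small (array([0.59759444, 0.011464  ]), array([-0.3, -7.7,  0.3,  9.3]), [('wrist', [0.5969, 0.0115])])
(array([0.60777764, 0.00673029]), array([ -0.2, -17.4,   0.2,   2.1]), [('scene', [0.6194, -0.0089])])
(array([0.60552084, 0.00496934]), array([  0.5,  -2.5,  -0.6,   2.5, -29.3, -14.6,   1.9,   5.4]), [('scene', [0.6054, 0.0054]), ('top', [0.5957, -0.0237])])
```

View pics/w4.png

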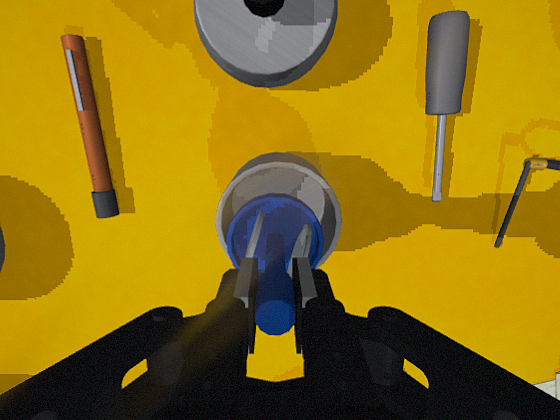

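Jar rim spans columns 216–342, basket dish centred at 276: aligned within ~1 mm. Lowering.

Request:
{"api": "arm_command", "payload": {"plan": [[0.001,0.001,0.012,0,0],[0.001,0.001,0.025,0,0],[0.001,0.001,0.037,0,0],[0.001,0.001,0.048,0,0],[0.001,0.001,0.056,0,0],[0.001,0.001,0.062,0,0],[0.001,0.001,0.066,0,0],[0.001,0.001,0.068,0,0],[0.001,0.001,0.069,0,0],[0.001,0.001,0.069,0,0],[0.001,0.001,0.069,0,0]]}}

```text
time: 9.7
ee_pos: [0.6024, 0.0118, 0.0668]
eef_rot: [180.0, 0.1, 180.0]
wrist_force: [-0.1, 0.1, -1.3]
width: 0.0149
finger_force: 34.2
```

Request:
{"api": "arm_command", "payload": {"plan": [[0,0,0.0005,0,0],[0,0,0.001,0,0],[0,0,0.0015,0,0],[0,0,0.0015,0,0],[0,0,0.0015,0,0]]}}

```text
time: 10.12
ee_pos: [0.6024, 0.0119, 0.0655]
eef_rot: [180.0, 0.0, 180.0]
wrist_force: [-2.5, 0.5, 5.8]
width: 0.0148
finger_force: 34.9
```

Contact at 6 N; open and retreat.

Request:
{"api": "arm_command", "payload": {"plan": [[0,0,0,0,25],[0,0,0,0,35],[0,0,0,0,60],[0,0,0,0,60],[0,0,0,0,60],[0,0,0,0,60],[0,0,-0.02,0,60],[0,0,-0.05,0,60],[0,0,-0.09,0,60],[0,0,-0.13,0,60],[0.02,0,-0.16,0,60],[0.05,0,-0.16,0,70],[0.08,0,-0.16,0,70],[0.11,0,-0.16,0,70],[0.13,-0.01,-0.16,0,70],[0.13,-0.01,-0.16,0,70],[0.13,-0.01,-0.16,0,70]]}}

```text
time: 11.53
ee_pos: [0.4715, 0.0016, 0.2251]
eef_rot: [180.0, 0.0, 179.9]
wrist_force: [0.3, -0.1, -0.3]
width: 0.0596
finger_force: 0.0
```

```bash
python3 w.py - lid_small_mid .4714 .0023 0; python3 - <<'E'
from h import *
a=camera("scene")[150:330,180:420];b=camera("top")[130:310,160:400]
cv2.imwrite("pics/s5.png",np.hstack([cv2.resize(i,(400,300)) for i in(a,b)])[:,:,::-1])
print(see(["scene","top"],"basket_small_mid",(.603,.011),.005))
print(see(["scene","top"],"jar_small",(.6025,.0106)))
E
```

```text
tcp [0.4715 0.0016 0.2251] rot [180.    0.  179.9] t 11.53 w 0.05957652298843475
lid_small_mid (array([0.47341165, 0.0035527 ]), array([ 0.8,  1.3, -0.8, -2.5]), [('wrist', [0.4739, 0.0036])])
(array([0.57997102, 0.04161649]), array([ -2.9, -14.3,   2.7,   1.7]), [('scene', [0.5904, 0.028])])
(array([0.60281936, 0.00873298]), array([-0.3, -1. ,  0.3,  0.7]), [('scene', [0.6029, 0.0086])])
```

View pics/s5.png

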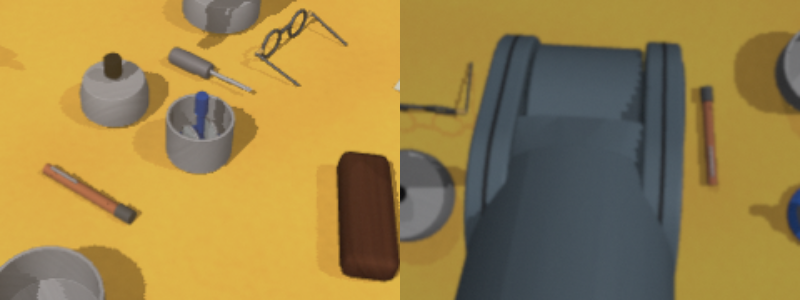

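The small basket stands upright in the small jar (scene crop, about (200,130)). Next, the small lid.

Request:
{"api": "arm_command", "payload": {"plan": [[-0.001,0.001,0.03,0,70],[-0.001,0.001,0.06,0,70],[-0.001,0.001,0.09,0,70],[-0.001,0.001,0.115,0,70],[-0.001,0.001,0.135,0,70],[-0.001,0.001,0.15,0,70],[-0.001,0.001,0.16,0,70],[-0.001,0.001,0.165,0,70],[-0.001,0.001,0.167,0,70],[-0.001,0.001,0.167,0,70]]}}

```text
time: 12.77
ee_pos: [0.4734, 0.0029, 0.058]
eef_rot: [180.0, 0.0, 180.0]
wrist_force: [0.0, -0.5, 0.7]
width: 0.0599
finger_force: 0.0
```

```bash
python3 w.py w6
```

```text
tcp [0.4734 0.0029 0.058 ] rot [180.   0. 180.] t 12.77 w 0.059949527646733086
```

View pics/w6.png

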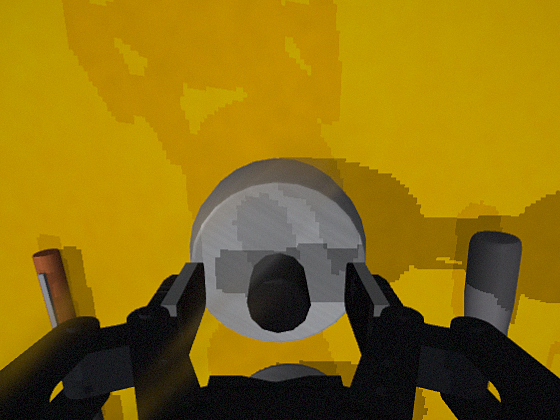

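Knob top centre at about (279,305), nearly between the pads; shift ~1–2 mm, then close and lift.

Request:
{"api": "arm_command", "payload": {"plan": [[0.002,0.001,0,0,70],[0.002,0.001,0,0,50],[0.002,0.001,0,0,30],[0.002,0.001,0,0,15],[0.002,0.001,0,0,5],[0.002,0.001,0,0,0],[0.002,0.001,0,0,0],[0.002,0.001,0,0,0],[0.002,0.001,0,0,0],[0.002,0.001,0,0,0],[0.002,0.001,0,0,0]], "squeeze": 50}}

```text
time: 13.73
ee_pos: [0.4714, 0.0041, 0.0583]
eef_rot: [180.0, 0.0, 180.0]
wrist_force: [-2.1, 1.0, 6.3]
width: 0.0227
finger_force: 48.6
```

Request:
{"api": "arm_command", "payload": {"plan": [[0,0,-0.005,0,0],[0,0,-0.015,0,0],[0,0,-0.03,0,0],[0,0,-0.05,0,0],[0,0,-0.08,0,0],[0,0,-0.11,0,0],[0,0,-0.13,0,0],[0,0,-0.14,0,0],[0,0,-0.145,0,0],[0,0,-0.145,0,0],[0,0,-0.145,0,0]]}}

```text
time: 14.65
ee_pos: [0.4703, 0.004, 0.202]
eef_rot: [-180.0, -0.1, 180.0]
wrist_force: [0.5, -0.0, -1.0]
width: 0.0229
finger_force: 49.0
```

```bash
python3 w.py w7; python3 - <<'E'
from h import *
camera("scene");camera("top");camera("wrist");x=telemetry.sense()["ee_pos"]
for c in ["scene","top","wrist"]: print(see([c],"lid_small_mid",(x[0],x[1]),x[2]-.058))
print(see(["scene","top"],"jar_small",(.6025,.0106)))
E
```

```text
tcp [0.4703 0.004  0.202 ] rot [-1.8e+02 -1.0e-01  1.8e+02] t 14.65 w 0.02294605867895501
(array([4.70503702e-01, 4.31202746e-04]), array([ 0.5, -0.2, -0.5,  0.2]), [('scene', [0.4705, 0.0004])])
None
(array([0.47150745, 0.00288152]), array([ 3.2,  1.6, -3.2, -1.3]), [('wrist', [0.4714, 0.0029])])
(array([0.60409382, 0.00921315]), array([ 1.3,  0.1, -0. ,  0.9, -9.4,  0. ,  8.9, 35. ]), [('scene', [0.6023, 0.0095]), ('top', [0.6422, 0.0097])])
```

View pics/w7.png

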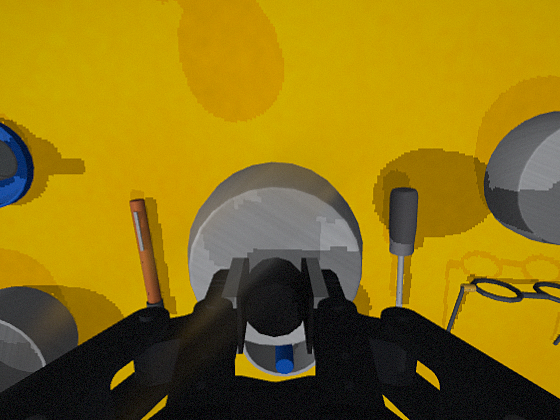

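Lid is held level; move over the small jar and stop just above the rim.

Request:
{"api": "arm_command", "payload": {"plan": [[-0.015,0.001,0,0,0],[-0.04,0.002,0,0,0],[-0.065,0.004,0,0,0],[-0.09,0.005,0,0,0],[-0.11,0.006,0,0,0],[-0.125,0.007,0,0,0],[-0.132,0.007,0,0,0],[-0.132,0.007,0.02,0,0],[-0.132,0.007,0.04,0,0],[-0.132,0.007,0.06,0,0],[-0.132,0.007,0.07,0,0],[-0.132,0.007,0.074,0,0],[-0.132,0.007,0.074,0,0],[-0.132,0.007,0.074,0,0]]}}

```text
time: 16.27
ee_pos: [0.6035, 0.0107, 0.1296]
eef_rot: [-180.0, 0.1, 180.0]
wrist_force: [-0.2, 0.2, -1.9]
width: 0.0226
finger_force: 49.1
```

```bash
python3 w.py -; python3 - <<'E'
from h import *
a=camera("scene");camera("wrist");x=telemetry.sense()["ee_pos"]
for c in ["scene","wrist"]:
    print(see([c],"lid_small_mid",(x[0],x[1]),x[2]-.058)); print(see([c],"jar_small",(.6025,.0106)))
cv2.imwrite("pics/s8.png",cv2.resize(a[150:270,220:380],(800,600))[:,:,::-1])
E
```

```text
tcp [0.6035 0.0107 0.1296] rot [-1.8e+02  1.0e-01  1.8e+02] t 16.27 w 0.02260679992802665
(array([0.60646054, 0.00625106]), array([ 0.3, -1.3, -0.3,  1.1]), [('scene', [0.6065, 0.0061])])
(array([0.60397726, 0.00717742]), array([ -0.4, -15.4,   0.4,   1.5]), [('scene', [0.6143, -0.0067])])
(array([0.6043482 , 0.01023145]), array([ 2.4,  0.3, -2.4, -0.3]), [('wrist', [0.6043, 0.0102])])
None
```

View pics/s8.png

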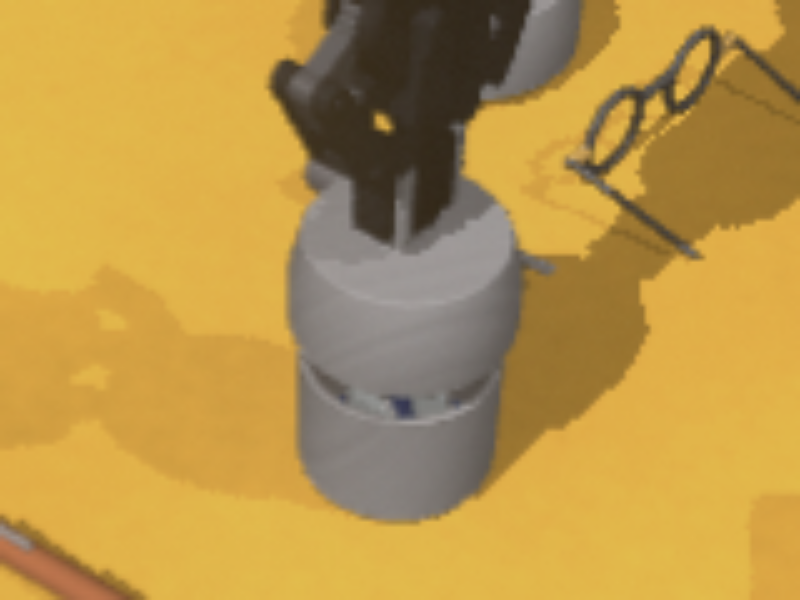

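In the crop the lid is centred over the jar (lid columns 290–523, jar 298–499, the small difference being perspective) with the jar rim just below. Lowering.

Request:
{"api": "arm_command", "payload": {"plan": [[0.001,0,0.003,0,0],[0.001,0,0.007,0,0],[0.001,0,0.011,0,0],[0.001,0,0.014,0,0],[0.001,0,0.016,0,0],[0.001,0,0.017,0,0],[0.001,0,0.017,0,0],[0.001,0,0.017,0,0]]}}

```text
time: 17.28
ee_pos: [0.6021, 0.0108, 0.1118]
eef_rot: [-180.0, 0.0, 180.0]
wrist_force: [-0.4, -0.2, -1.4]
width: 0.0226
finger_force: 49.1
```

Request:
{"api": "arm_command", "payload": {"plan": [[0,0,0.0005,0,0],[0,0,0.001,0,0],[0,0,0.0015,0,0],[0,0,0.0015,0,0],[0,0,0.0015,0,0]]}}

```text
time: 17.7
ee_pos: [0.6021, 0.0109, 0.1105]
eef_rot: [180.0, 0.0, 180.0]
wrist_force: [-0.2, -0.1, 1.0]
width: 0.0228
finger_force: 49.0
```

Request:
{"api": "arm_command", "payload": {"plan": [[0,0,0.0003,0,0],[0,0,0.0007,0,0],[0,0,0.001,0,0],[0,0,0.001,0,0]]}}

```text
time: 18.03
ee_pos: [0.6022, 0.0109, 0.1105]
eef_rot: [180.0, 0.0, 180.0]
wrist_force: [-4.4, 0.8, 10.0]
width: 0.0228
finger_force: 50.1
```

Seated at the expected height. Release and move to the large basket.

Request:
{"api": "arm_command", "payload": {"plan": [[0,0,0,0,35],[0,0,0,0,45],[0,0,0,0,70],[0,0,0,0,70],[0,0,0,0,70],[0,0,0,0,70],[0,0,-0.02,0,70],[0,0,-0.05,0,70],[0,0,-0.085,0,70],[0.01,-0.02,-0.12,0,70],[0.025,-0.05,-0.12,0,70],[0.045,-0.08,-0.12,0,70],[0.065,-0.115,-0.12,0,70],[0.085,-0.15,-0.12,0,70],[0.105,-0.185,-0.12,0,70],[0.125,-0.22,-0.12,0,70],[0.14,-0.25,-0.12,0,70],[0.155,-0.275,-0.12,0,70],[0.156,-0.283,-0.12,0,70],[0.156,-0.283,-0.12,0,70]]}}

```text
time: 19.7
ee_pos: [0.4445, -0.2748, 0.2296]
eef_rot: [-179.9, 0.0, 179.7]
wrist_force: [0.4, 0.1, -0.1]
width: 0.0598
finger_force: 0.0
```

```bash
python3 w.py w9 basket_large_mid .446 -.2723 0; python3 - <<'E'
from h import *
camera("scene");camera("top")
print(see(["scene"],"lid_small_mid",(.602,.011),.052));print(see(["top"],"lid_small_mid",(.602,.011),.052))
print(see(["scene","top"],"jar_large",(.632,-.27)))
E
```

```text
tcp [ 0.4445 -0.2748  0.2296] rot [-179.9    0.   179.7] t 19.7 w 0.059814632443112734
basket_large_mid (array([ 0.44669316, -0.27053819]), array([-0.9, -0.3,  0.9,  0.4]), [('wrist', [0.4467, -0.2705])])
(array([0.60321932, 0.00870307]), array([-0.2, -1.2,  0.2,  0.9]), [('scene', [0.6034, 0.0085])])
(array([0.60253095, 0.0092721 ]), array([ 0. , -0.2, -0. ,  0.2]), [('top', [0.6025, 0.0093])])
(array([ 0.63229092, -0.27031008]), array([-0.5, -0.6,  0.3,  1.2, -0.7, -0.4, -0. ,  0.6]), [('scene', [0.6319, -0.2697]), ('top', [0.6326, -0.2711])])
```

Request:
{"api": "arm_command", "payload": {"plan": [[-0.001,0.001,0.03,0,70],[-0.001,0.001,0.06,0,70],[-0.001,0.001,0.09,0,70],[-0.001,0.001,0.115,0,70],[-0.001,0.001,0.135,0,70],[-0.001,0.001,0.15,0,70],[-0.001,0.001,0.16,0,70],[-0.001,0.001,0.167,0,70],[-0.001,0.001,0.169,0,70],[-0.001,0.001,0.169,0,70],[-0.001,0.001,0.169,0,70]]}}

```text
time: 21.02
ee_pos: [0.4474, -0.2714, 0.061]
eef_rot: [-180.0, 0.1, 180.0]
wrist_force: [0.6, -1.9, 0.3]
width: 0.0599
finger_force: 0.0
```

```bash
python3 w.py w10 basket_large_mid .4465 -.272 0
```

```text
tcp [ 0.4474 -0.2714  0.061 ] rot [-1.8e+02  1.0e-01  1.8e+02] t 21.02 w 0.05994959343132169
basket_large_mid (array([ 0.44476521, -0.27262113]), array([-0.6, -2.1,  0.6,  1. ]), [('wrist', [0.4449, -0.2726])])
```

View pics/w10.png

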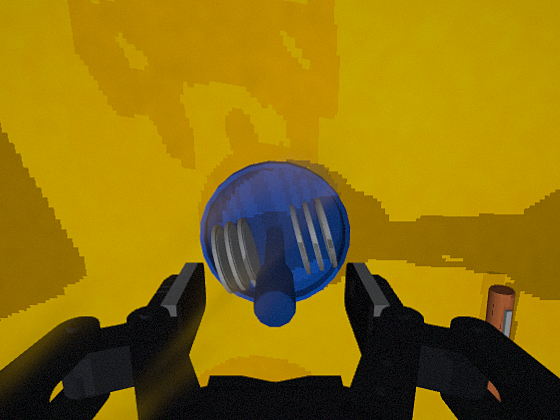

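Grip top at (275,306), centred between the pads; nudge, close, lift.

Request:
{"api": "arm_command", "payload": {"plan": [[0.002,-0.001,0,0,70],[0.002,-0.001,0,0,50],[0.002,-0.001,0,0,30],[0.002,-0.001,0,0,15],[0.002,-0.001,0,0,5],[0.002,-0.001,0,0,0],[0.002,-0.001,0,0,0],[0.002,-0.001,0,0,0],[0.002,-0.001,0,0,0],[0.002,-0.001,0,0,0],[0.002,-0.001,0,0,0],[0.002,-0.001,0,0,0]], "squeeze": 40}}

```text
time: 22.12
ee_pos: [0.4449, -0.2719, 0.0604]
eef_rot: [180.0, 0.0, 180.0]
wrist_force: [0.6, 1.2, 5.5]
width: 0.0147
finger_force: 39.1
```

Request:
{"api": "arm_command", "payload": {"plan": [[0,0,-0.005,0,0],[0,0,-0.015,0,0],[0,0,-0.03,0,0],[0,0,-0.05,0,0],[0,0,-0.08,0,0],[0,0,-0.105,0,0],[0,0,-0.12,0,0],[0,0,-0.125,0,0],[0,0,-0.125,0,0],[0,0,-0.125,0,0]]}}

```text
time: 22.95
ee_pos: [0.4444, -0.2718, 0.1849]
eef_rot: [180.0, -0.0, 180.0]
wrist_force: [0.6, -0.1, -1.0]
width: 0.0147
finger_force: 39.0
```

```bash
python3 - <<'E'
from h import *
camera("scene");camera("top");camera("wrist");x=telemetry.sense()["ee_pos"];print(x)
for c in ["scene","top","wrist"]: print(see([c],"basket_large_mid",(x[0],x[1]),x[2]-.061),see([c],"jar_large",(.6325,-.27)))
E
```

```text
[ 0.44398894 -0.27164458  0.18411462]
(array([ 0.44219825, -0.27257461]), array([-0.2, -1. ,  0.2,  0.8]), [('scene', [0.4423, -0.2726])]) (array([ 0.6314448 , -0.27039961]), array([ 0.1,  0.2, -0.2, -0.1]), [('scene', [0.6314, -0.2704])])
(array([ 0.44514259, -0.2682106 ]), array([-4. , -0.4,  3.4,  0.4]), [('top', [0.4452, -0.2688])]) (array([ 0.63256509, -0.26994381]), array([-0.9, -0.5,  0.8,  0.5]), [('top', [0.6326, -0.27])])
(array([ 0.44499073, -0.27287452]), array([-0.5, -1.3,  0.5,  0.8]), [('wrist', [0.445, -0.2729])]) (array([ 0.64285906, -0.27553009]), array([-34.7,  -1.5,  29.4,  78. ]), [('wrist', [0.601, -0.273])])
```

Request:
{"api": "arm_command", "payload": {"plan": [[-0.01,0.001,0,0,0],[-0.03,0.001,0,0,0],[-0.055,0.001,0,0,0],[-0.085,0.001,0,0,0],[-0.115,0.001,0,0,0],[-0.145,0.001,0,0,0],[-0.17,0.001,0,0,0],[-0.182,0.001,0,0,0],[-0.187,0.001,0,0,0],[-0.187,0.001,0.02,0,0],[-0.187,0.001,0.04,0,0],[-0.187,0.001,0.05,0,0],[-0.187,0.001,0.05,0,0],[-0.187,0.001,0.05,0,0]]}}

```text
time: 24.57
ee_pos: [0.6314, -0.2712, 0.1352]
eef_rot: [180.0, -0.1, 179.9]
wrist_force: [0.8, 1.0, -1.5]
width: 0.0146
finger_force: 39.1
```

```bash
python3 - <<'E'
from h import *
im=camera("wrist");x=telemetry.sense()["ee_pos"];print(x)
cv2.imwrite("pics/w11.png",im[:,:,::-1])
print(see(["wrist"],"basket_large_mid",(x[0],x[1]),x[2]-.0604))
p=camera_params("wrist")
for q in [(.6323,-.2705,.06,.052),(x[0],x[1]-.0005,x[2]-.0604+.014,.043)]:
    u=proj(p,solid([(q[3],0)])+[*q[:3]]);print(u.min(0),u.max(0))
E
```

```text
[ 0.63204479 -0.2715934   0.13616119]
(array([ 0.63221495, -0.27225776]), array([-0.5, -1.8,  0.5,  1. ]), [('wrist', [0.6323, -0.2723])])
[197.65051534 143.64377427] [358.3490435  297.03807869]
[199.68372396 165.04784697] [351.48561791 308.07473892]
```

View pics/w11.png

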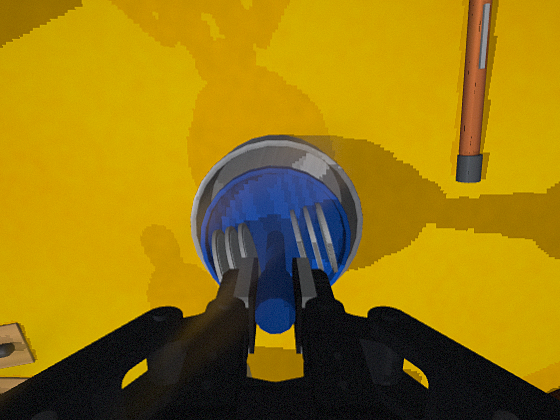

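Jar rim spans columns 191–362 and basket dish 201–351: aligned. Lowering.

Request:
{"api": "arm_command", "payload": {"plan": [[0,0.0005,0.012,0,0],[0,0.0005,0.025,0,0],[0,0.0005,0.037,0,0],[0,0.0005,0.048,0,0],[0,0.0005,0.056,0,0],[0,0.0005,0.062,0,0],[0,0.0005,0.066,0,0],[0,0.0005,0.0675,0,0],[0,0.0005,0.068,0,0],[0,0.0005,0.068,0,0],[0,0.0005,0.068,0,0]]}}

```text
time: 25.58
ee_pos: [0.6322, -0.2709, 0.0679]
eef_rot: [-180.0, 0.1, 180.0]
wrist_force: [0.1, 0.1, -1.4]
width: 0.0146
finger_force: 39.1
```

Request:
{"api": "arm_command", "payload": {"plan": [[0,0,0.0005,0,0],[0,0,0.001,0,0],[0,0,0.0015,0,0],[0,0,0.002,0,0],[0,0,0.0025,0,0],[0,0,0.0025,0,0],[0,0,0.0025,0,0]]}}

```text
time: 26.17
ee_pos: [0.632, -0.2706, 0.0654]
eef_rot: [180.0, 0.0, 180.0]
wrist_force: [-2.4, 1.6, 5.7]
width: 0.0144
finger_force: 39.8
```

Contact. Release, rise, head for the large lid.

Request:
{"api": "arm_command", "payload": {"plan": [[0,0,0,0,25],[0,0,0,0,35],[0,0,0,0,60],[0,0,0,0,60],[0,0,0,0,60],[0,0,0,0,60],[0,0,-0.02,0,60],[0,0,-0.05,0,60],[0,0,-0.085,0,60],[0,0,-0.12,0,60],[0.01,0.03,-0.15,0,70],[0.02,0.065,-0.17,0,70],[0.035,0.1,-0.17,0,70],[0.045,0.135,-0.17,0,70],[0.055,0.17,-0.17,0,70],[0.07,0.205,-0.17,0,70],[0.08,0.24,-0.17,0,70],[0.09,0.275,-0.17,0,70],[0.1,0.31,-0.17,0,70],[0.11,0.34,-0.17,0,70]]}}

```text
time: 27.83
ee_pos: [0.5213, 0.0719, 0.235]
eef_rot: [180.0, 0.0, -180.0]
wrist_force: [0.9, -0.1, 0.1]
width: 0.0599
finger_force: 0.0
```

Request:
{"api": "arm_command", "payload": {"plan": [[0.01,0.03,0,0,70],[0.022,0.065,0,0,70],[0.034,0.1,0,0,70],[0.046,0.135,0,0,70],[0.058,0.17,0,0,70],[0.0645,0.19,0,0,70],[0.0645,0.194,0,0,70],[0.0645,0.194,0,0,70],[0.0645,0.194,0,0,70],[0.0645,0.194,0,0,70]]}}

```text
time: 28.67
ee_pos: [0.4584, 0.2615, 0.2349]
eef_rot: [-180.0, 0.0, 179.8]
wrist_force: [0.5, -1.0, -0.5]
width: 0.0599
finger_force: 0.0
```

```bash
python3 w.py - lid_large_mid .4575 .263 0; python3 - <<'E'
from h import *
camera("scene");camera("top")
for c in ["scene","top"]: print(see([c],"basket_large_mid",(.632,-.2705),.005),see([c],"jar_large",(.6325,-.27)),see([c],"lid_small_mid",(.602,.011),.052))
E
```

```text
tcp [0.4584 0.2615 0.2349] rot [-180.     0.   179.8] t 28.67 w 0.059940563347744925
lid_large_mid (array([0.45871928, 0.26292714]), array([ 1.1,  1.1, -1.1, -2.3]), [('wrist', [0.4592, 0.2629])])
(array([ 0.62238196, -0.26150918]), array([-0.5, -9.6,  0.5,  2. ]), [('scene', [0.6269, -0.2659])]) (array([ 0.63259931, -0.27036492]), array([-0.3, -0.5,  0.4,  0.3]), [('scene', [0.6326, -0.2704])]) (array([0.60321932, 0.00870307]), array([-0.2, -1.2,  0.2,  0.9]), [('scene', [0.6034, 0.0085])])
(array([ 0.63267942, -0.27034186]), array([-1.4, -0.3,  1.3,  0.3]), [('top', [0.6327, -0.2704])]) (array([ 0.63256509, -0.26994381]), array([-0.9, -0.5,  0.8,  0.5]), [('top', [0.6326, -0.27])]) (array([0.60253095, 0.0092721 ]), array([ 0. , -0.2, -0. ,  0.2]), [('top', [0.6025, 0.0093])])
```

Request:
{"api": "arm_command", "payload": {"plan": [[0.001,0.001,0.03,0,70],[0.001,0.001,0.06,0,70],[0.001,0.001,0.09,0,70],[0.001,0.001,0.12,0,70],[0.001,0.001,0.14,0,70],[0.001,0.001,0.155,0,70],[0.001,0.001,0.167,0,70],[0.001,0.001,0.174,0,70],[0.001,0.001,0.177,0,70],[0.001,0.001,0.177,0,70],[0.001,0.001,0.177,0,70]]}}

```text
time: 30.08
ee_pos: [0.4573, 0.2647, 0.0585]
eef_rot: [180.0, 0.1, 180.0]
wrist_force: [-0.1, 0.3, 0.6]
width: 0.0598
finger_force: 0.0
```

```bash
python3 w.py w12
```

```text
tcp [0.4573 0.2647 0.0585] rot [1.8e+02 1.0e-01 1.8e+02] t 30.08 w 0.05976114261637792
```

View pics/w12.png

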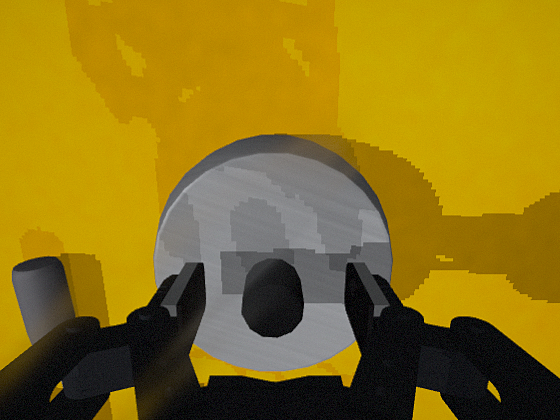

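Knob top at (273,309): 1.4 mm to the left of centre. Correct, close, lift.

Request:
{"api": "arm_command", "payload": {"plan": [[0.001,-0.0015,0,0,70],[0.001,-0.0015,0,0,50],[0.001,-0.0015,0,0,35],[0.001,-0.0015,0,0,20],[0.001,-0.0015,0,0,5],[0.001,-0.0015,0,0,0],[0.001,-0.0015,0,0,0],[0.001,-0.0015,0,0,0],[0.001,-0.0015,0,0,0],[0.001,-0.0015,0,0,0],[0.001,-0.0015,0,0,0]], "squeeze": 60}}

```text
time: 31.05
ee_pos: [0.4559, 0.2633, 0.0581]
eef_rot: [180.0, 0.0, 180.0]
wrist_force: [-2.2, 1.9, 6.0]
width: 0.0225
finger_force: 58.7
```

Request:
{"api": "arm_command", "payload": {"plan": [[0,0,-0.005,0,0],[0,0,-0.015,0,0],[0,0,-0.03,0,0],[0,0,-0.05,0,0],[0,0,-0.08,0,0],[0,0,-0.11,0,0],[0,0,-0.14,0,0],[0,0,-0.17,0,0],[0,0,-0.185,0,0],[0,0,-0.19,0,0],[0,0,-0.19,0,0],[0,0,-0.19,0,0]]}}

```text
time: 32.05
ee_pos: [0.4549, 0.2625, 0.2469]
eef_rot: [-179.9, -0.1, 180.0]
wrist_force: [-0.5, 0.1, -3.5]
width: 0.0222
finger_force: 59.1
```

```bash
python3 - <<'E'
from h import *
camera("scene");camera("wrist");x=telemetry.sense()["ee_pos"];print(x)
for c in ["scene","wrist"]: print(see([c],"lid_large_mid",(x[0],x[1]),x[2]-.058))
E
```

```text
[0.45468283 0.26231803 0.24625163]
(array([0.45774259, 0.2615684 ]), array([-0.3, -2.1,  0.3,  0.9]), [('scene', [0.4589, 0.26])])
(array([0.45652942, 0.26218598]), array([  7.3,   1. ,  -6.1, -23.9]), [('wrist', [0.4621, 0.2619])])
```

Request:
{"api": "arm_command", "payload": {"plan": [[-0.005,-0.015,0,0,0],[-0.013,-0.04,0,0,0],[-0.023,-0.07,0,0,0],[-0.033,-0.1,0,0,0],[-0.043,-0.13,0,0,0],[-0.053,-0.16,0,0,0],[-0.063,-0.19,0,0,0],[-0.073,-0.22,0,0,0],[-0.083,-0.25,0,0,0],[-0.092,-0.28,0,0,0],[-0.102,-0.31,0,0,0],[-0.112,-0.34,0,0,0],[-0.122,-0.37,0,0,0],[-0.132,-0.4,0,0,0],[-0.142,-0.43,0,0,0],[-0.152,-0.46,0,0,0],[-0.162,-0.49,0,0,0],[-0.17,-0.515,0,0,0],[-0.1755,-0.53,0,0,0],[-0.1755,-0.5335,0,0,0]]}}

```text
time: 33.92
ee_pos: [0.6301, -0.2748, 0.2464]
eef_rot: [-179.9, -0.1, 179.7]
wrist_force: [-1.1, 0.4, -2.0]
width: 0.0221
finger_force: 59.2
```

Request:
{"api": "arm_command", "payload": {"plan": [[0,0,0.02,0,0],[0,0,0.05,0,0],[0,0,0.08,0,0],[0,0,0.1,0,0],[0,0,0.112,0,0],[0,0,0.118,0,0],[0,0,0.118,0,0],[0,0,0.118,0,0],[0,0,0.118,0,0]]}}

```text
time: 34.67
ee_pos: [0.6318, -0.2712, 0.1315]
eef_rot: [-179.9, 0.1, 180.0]
wrist_force: [-0.4, -1.0, -2.1]
width: 0.0225
finger_force: 59.2
```

```bash
python3 - <<'E'
from h import *
a=camera("scene");camera("wrist");camera("top");x=telemetry.sense()["ee_pos"];print(x)
for c in ["scene","wrist","top"]: print(see([c],"lid_large_mid",(x[0],x[1]),x[2]-.058),see([c],"jar_large",(.6325,-.27)))
cv2.imwrite("pics/s13.png",cv2.resize(a[260:410,110:310],(800,600))[:,:,::-1])
E
```

```text
[ 0.63148526 -0.27102122  0.13109693]
(array([ 0.63180916, -0.27154073]), array([ 0. ,  3.8, -0. , -1.1]), [('scene', [0.6305, -0.2703])]) (array([ 0.63697658, -0.26600948]), array([ -2.3, -38.8,   5.1,   1. ]), [('scene', [0.6558, -0.2871])])
(array([ 0.63303077, -0.2714519 ]), array([  6. ,   1. ,  -5.8, -23.3]), [('wrist', [0.6384, -0.2715])]) None
(array([ 0.62978993, -0.24863273]), array([-9.7, -2.9,  5.1,  2.1]), [('top', [0.6293, -0.2532])]) (array([ 0.60978749, -0.22726082]), array([-20. ,  -5.4,   2.7,  10.3]), [('top', [0.6155, -0.2452])])
```

View pics/s13.png

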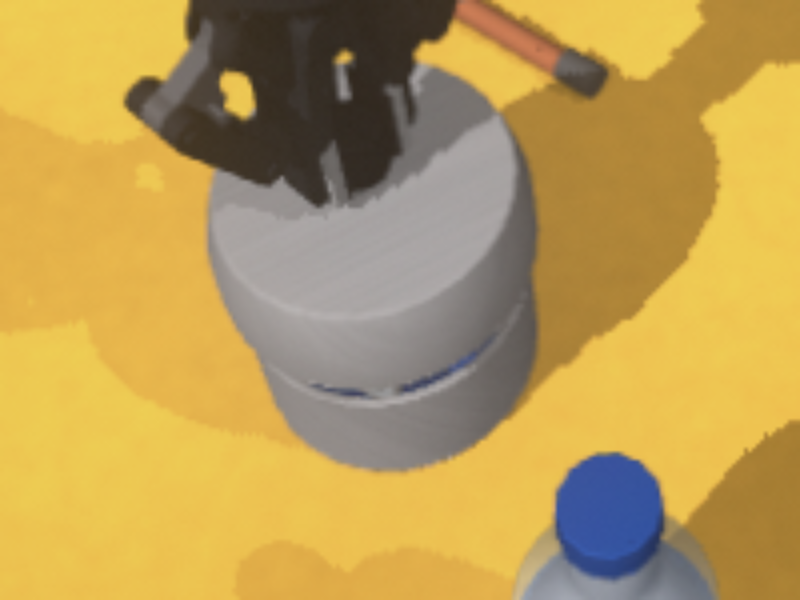

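The lid is centred just above the large jar's rim (blue basket visible in the gap at about (400,385)). Lowering.

Request:
{"api": "arm_command", "payload": {"plan": [[0,0,0.003,0,0],[0,0,0.007,0,0],[0,0,0.011,0,0],[0,0,0.014,0,0],[0,0,0.016,0,0],[0,0,0.018,0,0],[0,0,0.0185,0,0],[0,0,0.0185,0,0],[0,0,0.0185,0,0]]}}

```text
time: 35.87
ee_pos: [0.6309, -0.2708, 0.1114]
eef_rot: [-180.0, 0.0, 180.0]
wrist_force: [-0.6, 0.5, -2.1]
width: 0.0219
finger_force: 59.3
```

Request:
{"api": "arm_command", "payload": {"plan": [[0,0,0.0005,0,0],[0,0,0.001,0,0],[0,0,0.0015,0,0],[0,0,0.002,0,0],[0,0,0.002,0,0],[0,0,0.002,0,0]]}}

```text
time: 36.37
ee_pos: [0.631, -0.2706, 0.1103]
eef_rot: [180.0, 0.0, 180.0]
wrist_force: [-3.3, 1.7, 5.4]
width: 0.0227
finger_force: 60.2
```

Seated. Release, retreat and check.

Request:
{"api": "arm_command", "payload": {"plan": [[0,0,0,0,35],[0,0,0,0,45],[0,0,0,0,70],[0,0,0,0,70],[0,0,0,0,70],[0,0,0,0,70],[0,0,-0.02,0,70],[0,0,-0.05,0,70],[0,0,-0.085,0,70],[0.02,0,-0.12,0,70],[0.05,0,-0.15,0,70],[0.08,0,-0.17,0,70],[0.11,0,-0.18,0,70],[0.14,0,-0.18,0,70],[0.17,-0.02,-0.18,0,70],[0.17,-0.05,-0.18,0,70],[0.17,-0.08,-0.18,0,70],[0.17,-0.08,-0.18,0,70],[0.17,-0.08,-0.18,0,70]]}}

```text
time: 37.95
ee_pos: [0.4599, -0.3522, 0.2894]
eef_rot: [-180.0, -0.0, 179.8]
wrist_force: [0.1, 0.0, -0.4]
width: 0.0596
finger_force: 0.0
```

```bash
python3 - <<'E'
from h import *
a=camera("scene");camera("top");s=telemetry.sense();print(s["time"],s["ee_pos"],s["wrist_force"])
for c in ["scene","top"]:
  print(c,see([c],"lid_large_mid",(.632,-.2705),.052),see([c],"lid_small_mid",(.602,.011),.052))
  print([d["box"] for d in cut_out(c,"trial_frame")[:1]])
cv2.imwrite("pics/s14.png",a[:,:,::-1])
E
```

```text
38.05 [ 0.46099434 -0.34969439  0.28904537] [0.10815841 0.33319408 0.28399102]
scene (array([ 0.63024201, -0.27077027]), array([-0.4,  4.9,  0.4, -1.4]), [('scene', [0.6285, -0.2691])]) (array([0.60338372, 0.00686541]), array([-0.7, -0.7,  0.7,  0.5]), [('scene', [0.6034, 0.0068])])
[[333.9, 154.9, 369.9, 184.6]]
top (array([ 0.6345607 , -0.27296192]), array([ 0.8,  1.3, -0.8, -1.2]), [('top', [0.6346, -0.273])]) (array([0.60248283, 0.01028854]), array([ 0.5,  0.8, -0.5, -0.8]), [('top', [0.6025, 0.0103])])
[]
```

View pics/s14.png

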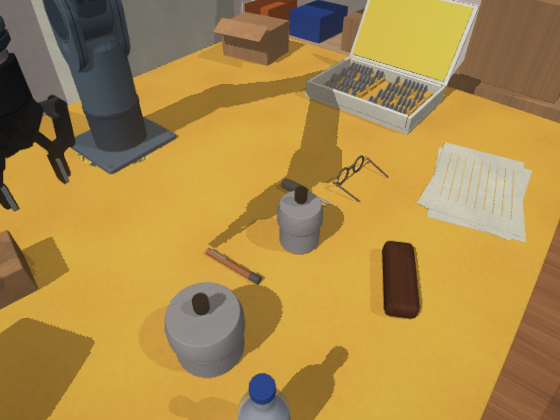

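Both jars stand closed with lids level, at (205,325) and (300,220). The trial frame at (360,175) is unmoved and the gripper is clear.

```bash
python3 -c "
from plant import ticket
print(ticket.finish_job())"
```

```text
the job is handed in; nothing more can be done
None
```

The small basket is in the small jar under the small lid, then the large basket in the large jar under the large lid; jars and trial frame look unmoved in the last picture, and I handed the job in at about 38 s.

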